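# Lap a brass face on the sprung stone and shut its cover

### The job

Take the wooden-handled lapping holder from its cork rest, set its brass face flat on the left end (as seen from the robot) of the grey lapping stone, and slide it slowly along the middle of the stone to the right end in a single stroke, pressing steadily so the sprung stone stays sunk by about half its travel, never lifting off on the way nor driving the stone to its bottom. Then stand the holder upright on the middle of its cork rest again and gently lower the red-framed clear cover fully shut over the stone. Leave the white ring box and the black loupe where they stand.

Things in the scene. Friction and masses are not known exactly. Their poses are not given: they have to be found in the camera images.
- case: wooden base of the lapping case, fixed to the bench, 150 mm (x) by 250 mm (y) by 25 mm high, origin at the centre of its underside; the stone lies on it and the cover is hinged on its far (+x) edge; its x axis points away from the robot, its y axis along the stone to the left
- stone_mid (a point): centre of the top face of the grey lapping stone, 80 mm (x) by 200 mm (y), which stands 18 mm above the wooden base when up; the point sinks with the stone; axes as the case
- stone_left (a point): point on the centre line of the stone's top face, 75 mm to the left (+y) of its centre: put the holder down here, its origin at least 65 mm left of the stone's centre
- stone_right (a point): the same, 75 mm to the right (-y) of the centre: end of the stroke, the holder's origin at least 65 mm right of the stone's centre
- platen (a joint): how far the stone is pushed down on its springs, in m: 0 is up, 0.014 is the bottom; about 1 N starts it, then 0.6 N per mm (half way, 7 mm, is about 5 N)
- cover (a joint): angle of the clear cover with the red frame in rad: 0 is shut, about 1.5 stands upright open; a stiff hinge that stays where it is left
- cover_hinge (a point): middle of the cover's hinge line, on the far upper edge of the base, 25 mm above the bench; the axis runs along the case's y
- cover_edge (a point): middle of the cover's free edge on its outer face. The cover is a shallow clear tray with a 12 to 14 mm red frame and red rims, 146 mm from hinge line to free edge, 244 mm wide, 30 mm deep; shut, its outer face lies level 30 mm above the hinge line; open, its outer face looks away from the robot. It can be pushed shut with closed fingertips on the outer face
- rest: cork rest, fixed, 80 mm (x) by 100 mm (y), 10 mm high, origin at the centre of its underside
- holder: lapping holder standing on the rest, 78 mm high, origin at the centre of the brass underside: brass face 36 mm (x) by 50 mm (y) and 10 mm thick, then a steel plate 30 by 44 mm up to 16 mm, then an upright flat dark wooden handle 22 mm (x) by 44 mm (y) from 16 to 78 mm, to be gripped across its 22 mm; 0.25 kg
- burr_block: blue block with steel burrs standing in it, fixed, 75 by 110 mm, burrs up to 86 mm high
- ring_box: white ring display box, 48 mm cube-like, 36 mm high, brass ring on top; a bystander
- loupe: black eye loupe, cylinder 34 mm across, 24 mm high; a bystander
Mind the look-alikes: they are no part of the job. What is meant by the holder is not green, and is the smaller of those in its own colour. Of the things that look like the rest, take the one that is farthest from the robot's base at the start.

How it is judged (in metres and radians):
On the way, in this order (a step that is already met when the one before it is completed fails the run):
1. the brass face is flat on the left end of the stone, pressed down (value of joint platen between 0.0025 and 0.0125 m and z of holder in the frame of stone_mid between -0.004 and 0.004 m and x of holder in the frame of stone_mid between -0.022 and 0.022 m and angle between holder's own z axis and vertical below 0.12 rad and y of holder in the frame of stone_mid between 0.065 and 0.09 m), for 0.2 s.
2. sliding over the left half, still pressed (value of joint platen between 0.0025 and 0.0125 m and z of holder in the frame of stone_mid between -0.004 and 0.004 m and x of holder in the frame of stone_mid between -0.022 and 0.022 m and angle between holder's own z axis and vertical below 0.12 rad and y of holder in the frame of stone_mid between 0.025 and 0.055 m), for 0.1 s.
3. sliding over the middle, still pressed (value of joint platen between 0.0025 and 0.0125 m and z of holder in the frame of stone_mid between -0.004 and 0.004 m and x of holder in the frame of stone_mid between -0.022 and 0.022 m and angle between holder's own z axis and vertical below 0.12 rad and y of holder in the frame of stone_mid between -0.015 and 0.015 m), for 0.1 s.
4. sliding over the right half, still pressed (value of joint platen between 0.0025 and 0.0125 m and z of holder in the frame of stone_mid between -0.004 and 0.004 m and x of holder in the frame of stone_mid between -0.022 and 0.022 m and angle between holder's own z axis and vertical below 0.12 rad and y of holder in the frame of stone_mid between -0.055 and -0.025 m), for 0.1 s.
5. at the right end of the stone, still pressed (value of joint platen between 0.0025 and 0.0125 m and z of holder in the frame of stone_mid between -0.004 and 0.004 m and x of holder in the frame of stone_mid between -0.022 and 0.022 m and angle between holder's own z axis and vertical below 0.12 rad and y of holder in the frame of stone_mid between -0.09 and -0.065 m), for 0.1 s.
At the end, for the whole second after the job is handed in: The stroke has been made; the cover is shut (under 0.04 rad) and the holder stands upright, still and released on the cork rest, its centre within 22 mm (along the rest's x) and 25 mm (along y) of the rest's centre (value of joint cover below 0.04 rad and x of holder in the frame of rest between -0.022 and 0.022 m and y of holder in the frame of rest between -0.025 and 0.025 m and z of holder in the frame of rest between 0.006 and 0.014 m and angle between holder's own z axis and vertical below 0.1 rad and linear speed of holder below 0.02 m/s); the robot touches nothing.
It fails at once if the stone is driven down to its bottom (over 13.3 mm) (value of joint platen above 0.0133 m).
It fails at once if the holder lifts off or hovers (4 to 15 mm) over the middle 100 mm of the stone (z of holder in the frame of stone_mid between 0.004 and 0.015 m and y of holder in the frame of stone_mid between -0.05 and 0.05 m and x of holder in the frame of stone_mid between -0.04 and 0.04 m).
It fails at once if the cover is slammed (closing faster than 1.5 rad/s in its last 0.3 rad) (value of joint cover below 0.3 rad and velocity of joint cover below -1.5 rad/s).
It fails at once if the ring box or the loupe is moved by more than 30 mm (distance of any of ring_box, loupe from where it was at the start of the episode above 0.03 m).
It also fails if it takes over 72 s, if anything falls off the work surface, if the arm or the gripper's body presses on something with over 40 N, if the wrist force passes 120 N, or if a joint passes its speed limit or range.

### The arm

A 7-joint arm with a two-finger parallel gripper is mounted at the origin on the work surface. World frame = base frame: x ahead of the robot, y to its left, z up, the work surface at z = 0. Lengths are in m, angles in degrees, forces in N, time in s.
With the tool pointing down it reaches from about 0.375 to 0.925 m from the base axis. Payload 3.1 kg.
Tool frame: the origin (TCP) lies between the finger pads; the fingertips stand 11 mm ahead of it and the grasp point (between the pads) lies 8 mm behind it (tip_reach is the distance from the TCP to the fingertips, in m); z points along the fingers, y is the line along which they close (so a half turn about z gives the same grasp; the last joint's range is limited). The gripper opens to 85 mm and grips with 20 to 120 N. Pads are 22 mm wide; open, the fingers measure 114 mm over their backs; the gripper's body (76 mm by 85 mm) begins 54 mm behind the grasp point. The pads swing forward as they close: fully open they stand 13 mm farther back than shut.
Start: joints at [65.329, 21.939, 2.515, 91.553, -1.026, 66.532, -2.859], TCP at [0.212, -0.614, 0.242] pointing down, gripper open.
Joint ranges: [-149.38, 149.38], [-23.57, 123.04], [-84.95, 90], [0, 143.3], [-89.99, 269.99], [3.08, 112.72], [-163.45, 163.45]. Speed limits (degrees/s): [159.86, 159.86, 180, 180, 180, 180, 180].

### API

Orientations are given as [roll, pitch, yaw] about the fixed x, y, z axes, in that order (R = Rz(yaw) Ry(pitch) Rx(roll)).
In Python, from workcell import * gives the robot as it stands.
- The arm moves only by the shell command python3 -m handwheel 'ROWS'. ROWS is JSON, a list of rows, each a list of 3 entries, a list of its own where there are three numbers: the shift along the tool's x, y, z in mm, then the turn, a rotation vector about the tool's x, y, z in degrees, then the opening in per cent of the stroke, from 0 (shut) to 100 (fully open). A call has 1 to 12 rows; each row is the pose to reach, as a shift and turn from the pose commanded when the call began, along the tool's axes at that moment; what a row does not reach only later rows make up. A row lasts 1/10 s, in which the tool goes at most 50 mm and 8.59 degrees, less where a joint would pass 70% of its speed; a pose out of reach is approached as far as the arm can. A call with a gripper value outside its range is refused whole. The fingers move at their own pace and stop on an object; the grip force is fixed at half the most. Time passes only in rows, so rows that repeat a pose let the fingers close. It gives the time, the measured TCP pose, the force, the opening and the grip force at its end, in the units of the state.
- read_state(): the state, without advancing time (a new reading comes with each control period).
- capture(name): name is "scene" or "top" or "wrist"; returns the picture (420x560x3 uint8, red, green, blue); there is no depth.
- get_calibration(name): a dict with "vfov" (degrees; the focal length in pixels is half the picture's height over the tangent of half this angle, whatever the lens; pixels are square), "cx", "cy" (the principal point, pixels), "D" ([k1, k2, p1, p2, k3] as OpenCV has them; the pictures are not rectified), "world_from_camera" (4x4, takes a point from camera to world coordinates). Camera axes: x right, y up, looking along -z (the intrinsics and any distortion apply to the point x, -y, -z); pixel columns grow to the right and rows downward; lengths in m; the calibration is good to about 2 mm. A picture is of the moment at which its call begins: read the wrist's pose just before it. get_calibration takes no time and is no camera call; for the wrist camera it gives the pose at the moment of the call.
- sign_off(): hands the job in; it is judged then, once.
Trained networks look in the newest picture that a camera, given by its name, has taken for a name from the list of things; names that differ only in an ending like _2 or _b are one class to them, and where a whole thing is asked for, a point or a joint stands for the part that bears it (a point fixed in the world has none). Each returns a list of dicts, best first, with "p" (0 to 1); they miss things now and then, are a little off and sometimes report something else, mostly with a low value. They report only what shows in the picture. A call takes as long as a camera call. They do not tell look-alikes from the thing itself.
- spot_in(camera, name): "bbox" ([left, top, right, bottom] in pixels, round what is visible of it).
The state is a dict: "clock": time; "joint_positions": joint angles; "dq": joint speeds; "joint_efforts": joint torques, N m; "ee_pos": TCP position; "orientation": TCP orientation; "ft_force": force on the tool from outside, world axes, zero at the start; "torque": the same for the moment, N m; "gripper_width": opening from 0.0 (shut) to 1.0 (fully open); "grip_force": force on a finger pad.
Only numpy, scipy, OpenCV 4.12 (cv2) and the standard library are available. Lean on these libraries where they do the work, as an engineer would, in place of code of your own. Each camera call takes 0.05 s, during which the arm holds its last target. There are 200 camera calls.

## Working session

There is one attempt and no reset: what is moved stays moved. The work goes in short steps, Python scripts to look and compute and a shell command to move; the robot and the scene stay as the last step left them, time stands still between calls to the robot, and variables do not carry over. Pictures are saved under pics/ and viewed, at most 10 in all, crops included, and the job is handed in when it is done.

```bash
ls; mkdir -p pics; python3 - <<'E'
from workcell import *
import cv2,numpy as np
ims=[]
for n in ["scene","top"]:
    im=capture(n); cv2.imwrite(f"pics/{n}0.png",im[:,:,::-1])
    for k in ["case","rest","holder","burr_block","ring_box","loupe","cover"]:
        print(n,k,[(np.round(d["bbox"]).astype(int).tolist(),round(d["p"],2)) for d in spot_in(n,k)])
    c=get_calibration(n);print({k:(np.round(v,3).tolist()) for k,v in c.items()})
s=read_state();print(s)
E
```

```text
pics
scene case [([148, 175, 299, 284], 0.64), ([177, 151, 223, 190], 0.47)]
scene rest [([338, 284, 404, 337], 0.7), ([406, 248, 471, 296], 0.64), ([149, 180, 266, 285], 0.19)]
scene holder [([310, 244, 328, 289], 0.81), ([420, 300, 465, 372], 0.75)]
scene burr_block [([178, 144, 226, 191], 0.85)]
scene ring_box [([115, 196, 146, 224], 0.61)]
scene loupe [([314, 354, 339, 378], 0.68)]
scene cover [([352, 271, 390, 324], 0.67), ([150, 173, 266, 282], 0.64)]
{'vfov': 55.168, 'cx': 269.641, 'cy': 213.134, 'D': [-0.036, 0.0, 0.0, 0.0, 0.0], 'world_from_camera': [[-0.677, -0.461, 0.575, 0.968], [0.736, -0.431, 0.522, 0.469], [0.007, 0.776, 0.631, 0.618], [0.0, 0.0, 0.0, 1.0]]}
top case [([230, 111, 362, 231], 0.71)]
top rest [([128, 191, 178, 231], 0.68), ([100, 274, 153, 314], 0.6)]
top holder [([131, 194, 159, 217], 0.73), ([189, 192, 217, 221], 0.68)]
top burr_block [([392, 221, 450, 259], 0.68), ([128, 189, 177, 231], 0.29)]
top ring_box [([395, 126, 423, 150], 0.98)]
top loupe [([137, 131, 155, 149], 0.62)]
top cover [([232, 116, 360, 162], 0.66)]
{'vfov': 50.337, 'cx': 271.605, 'cy
[... 194 characters left out ...]
8, 'joint_positions': array([65.32789648, 21.93409237,  2.5156455 , 91.5516347 , -1.02744366,
       66.53366998, -2.8604244 ]), 'dq': array([-0.02204085,  0.02063055,  0.08382806,  0.02771797, -0.06488848,
        0.01494976,  0.09764738]), 'joint_efforts': array([ 1.75026607e-04, -4.33383143e+01,  1.02273010e+00, -2.49902666e+01,
        1.03950311e-02,  1.70297004e-03, -1.90638178e-05]), 'ee_pos': array([ 0.21238392, -0.61433206,  0.24233012]), 'orientation': array([ 1.79997074e+02, -3.19828505e-03,  1.90687973e+01]), 'ft_force': array([ 0.2646948 ,  0.02431222, -0.73518852]), 'torque': array([ 0.0110697 , -0.02628468,  0.01520766]), 'grip_force': 0.0, 'gripper_width': 0.9969660796544998}
```

View pics/scene0.png

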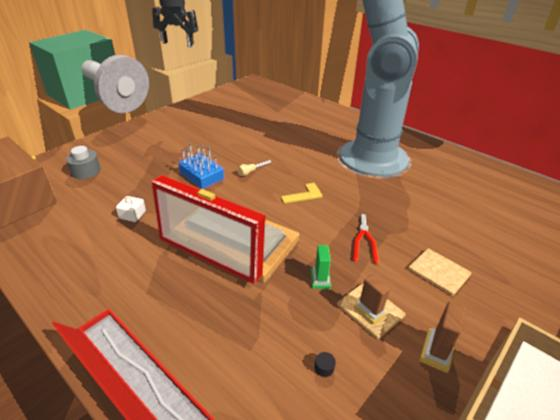

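View pics/top0.png

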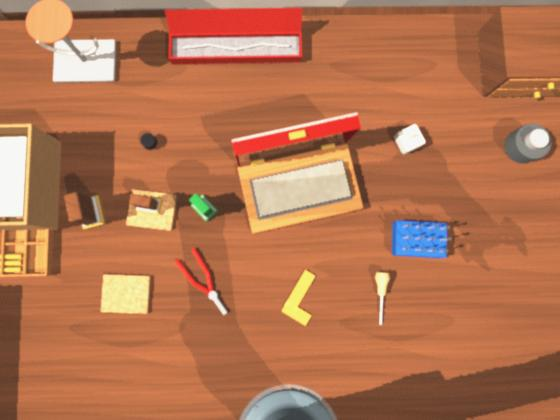

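Holder candidates (top picture): (145,205) brown on cork, (85,208) brown and bigger, (203,206) green. The first fits: not green, and the smaller brown one. Rest candidates: (152,210) and (125,294). The first is farther from the base at (288,420). An enlarged crop will confirm this.

```bash
cat > h.py <<'E'
from workcell import *
import cv2,numpy as np
def K(c):
    f=210/np.tan(np.radians(c["vfov"]/2)); return np.array([[f,0,c["cx"]],[0,f,c["cy"]],[0,0,1]])
def ray(c,px):
    p=cv2.undistortPoints(np.array(px,float).reshape(-1,1,2),K(c),np.array(c["D"],float)).reshape(-1,2)
    T=np.array(c["world_from_camera"]); d=np.c_[p[:,0],-p[:,1],-np.ones(len(p))]@T[:3,:3].T
    return T[:3,3],d
def onz(c,px,z):
    o,d=ray(c,px); return o+d*((z-o[2])/d[:,2])[:,None]
def proj(c,P):
    T=np.array(c["world_from_camera"]); q=(np.asarray(P,float).reshape(-1,3)-T[:3,3])@T[:3,:3]
    return cv2.projectPoints(q*[1,-1,-1],np.zeros(3),np.zeros(3),K(c),np.array(c["D"],float))[0].reshape(-1,2)
E
python3 - <<'E'
from h import *
t=cv2.imread("pics/top0.png"); s=cv2.imread("pics/scene0.png")
a=cv2.resize(t[170:330,55:235],None,fx=2.2,fy=2.2,interpolation=3); b=cv2.resize(t[100:240,220:380],None,fx=2.2,fy=2.2,interpolation=3)
c=cv2.resize(s[225:385,295:475],None,fx=2.2,fy=2.2,interpolation=3)
W=np.zeros((600,800,3),np.uint8);W[:a.shape[0]//1,:a.shape[1]]=a[:600]
W[:c.shape[0],400:400+c.shape[1]]=c
b=b[:600-360+0]; W[356:356+244,:b.shape[1]]=cv2.resize(t[100:240,220:380],(b.shape[1],244))
cv2.imwrite("pics/crop.png",W)
c=get_calibration("top")
hsv=cv2.cvtColor(t,cv2.COLOR_BGR2HSV)
for p in [(300,190),(255,175),(350,215),(170,222),(140,222),(105,290),(250,140),(138,200),(160,195)]: print(p,hsv[p[1],p[0]])
# stone
def rect(m,seed,z):
    m=m.astype(np.uint8)*255; m=cv2.morphologyEx(m,cv2.MORPH_OPEN,np.ones((3,3)))
    n,l=cv2.connectedComponents(m); k=l[seed[1],seed[0]]; p=np.argwhere(l==k)[:,::-1].astype(np.float32)
    q=cv2.boxPoints(cv2.minAreaRect(p)); w=onz(c,q,z); print(seed,k,len(p),q.round(0).tolist(),w.round(4).tolist()," mid",w.mean(0).round(4), "sides",np.linalg.norm(np.diff(w,axis=0),axis=1).round(3))
rect((hsv[...,1]<90)&(hsv[...,2]>90),(300,190),.043)
rect((hsv[...,2]>140)&(hsv[...,1]>90)&(hsv[...,0]>8),(300,222),.025)
rect((hsv[...,2]>150)&(hsv[...,0]>13),(165,223),.010)
rect((hsv[...,2]>150)&(hsv[...,0]>13),(125,294),.010)
E
```

```text
(300, 190) [ 20  50 223]
(255, 175) [ 19 141 247]
(350, 215) [ 10 155 184]
(170, 222) [ 25 102 247]
(140, 222) [ 28  84 247]
(105, 290) [ 27  85 247]
(250, 140) [  1 202 244]
(138, 200) [ 10 157 205]
(160, 195) [ 21 118 246]
(300, 190) 13 3895 [[249.0, 179.0], [343.0, 159.0], [352.0, 198.0], [258.0, 219.0]] [[0.5453, 0.0714, 0.043], [0.5876, -0.1324, 0.043], [0.5003, -0.1479, 0.043], [0.4592, 0.0538, 0.043]]  mid [ 0.5231 -0.0388  0.043 ] sides [0.208 0.089 0.206]
(300, 222) 1 171986 [[-0.0, 0.0], [559.0, 0.0], [559.0, 419.0], [0.0, 419.0]] [[0.982, 0.6437, 0.025], [0.9646, -0.6598, 0.025], [0.0302, -0.5661, 0.025], [0.0571, 0.5928, 0.025]]  mid [0.5085 0.0026 0.025 ] sides [1.304 0.939 1.159]
(165, 223) 30 1302 [[125.0, 225.0], [130.0, 188.0], [176.0, 194.0], [171.0, 231.0]] [[0.4549, 0.3459, 0.01], [0.5365, 0.3378, 0.01], [0.5222, 0.2357, 0.01], [0.4409, 0.2449, 0.01]]  mid [0.4886 0.2911 0.01  ] sides [0.082 0.103 0.082]
(125, 294) 38 1798 [[100.0, 312.0], [102.0, 274.0], [149.0, 276.0], [148.0, 314.0]] [[0.269, 0.396, 0.01], [0.3502, 0.3947, 0.01], [0.3442, 0.2919, 0.01], [0.2631, 0.2942, 0.01]]  mid [0.3066 0.3442 0.01  ] sides [0.081 0.103 0.081]
```

View pics/crop.png

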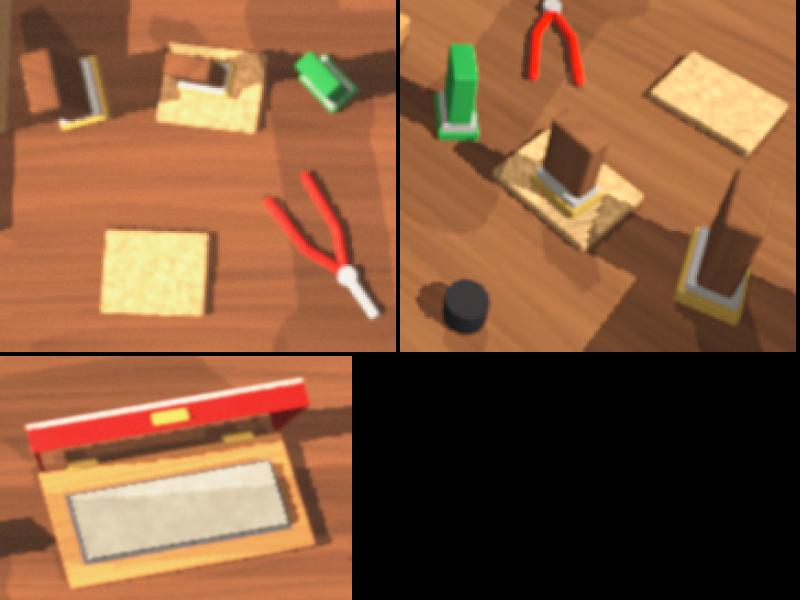

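Confirmed: holder = the smaller brown one on the cork at top (145,205). Rest = the far cork. Next I'll move above it.

```bash
cat >> h.py <<'E'
from scipy.spatial.transform import Rotation as R
def plan(*targets,cur=None):
    """targets: (x,y,z,yaw) tool pointing down; prints shift mm / rotvec deg in present tool axes"""
    s=read_state(); p=np.array(s["ee_pos"]); r=R.from_euler("xyz",s["orientation"],degrees=True)
    print("t",round(s["clock"],2),"p",p.round(4),"rpy",np.round(s["orientation"],2),"f",np.round(s["ft_force"],2),"w",round(s["gripper_width"],3))
    for t in targets:
        q=r.inv().apply(np.array(t[:3])-p)*1000; v=(r.inv()*R.from_euler("xyz",[180,0,t[3]],degrees=True)).as_rotvec(degrees=True)
        print("  ->",t,q.round(1).tolist(),v.round(2).tolist())
E
python3 -c "
from h import *
plan((.45,-.1,.25,50),(.48,.29,.26,83))
c=get_calibration('wrist');print({k:(np.round(v,3).tolist()) for k,v in c.items()})"
```

```text
t 0.8 p [ 0.2124 -0.6143  0.2423] rpy [180.    -0.    19.07] f [ 0.26  0.02 -0.74] w 0.997
  -> (0.45, -0.1, 0.25, 50) [392.6, -408.5, -7.7] [0.0, -0.0, -30.93]
  -> (0.48, 0.29, 0.26, 83) [548.4, -767.3, -17.7] [0.0, -0.0, -63.93]
{'vfov': 63.296, 'cx': 269.863, 'cy': 210.068, 'D': [-0.076, 0.0, 0.0, 0.0, 0.0], 'world_from_camera': [[0.327, 0.911, 0.252, 0.276], [-0.945, 0.315, 0.088, -0.592], [0.001, -0.267, 0.964, 0.374], [0.0, 0.0, 0.0, 1.0]]}
```

```bash
python3 -m handwheel '[[[392,-408,-8],[0,0,-31],100],[[392,-408,-8],[0,0,-31],100],[[392,-408,-8],[0,0,-31],100],[[392,-408,-8],[0,0,-31],100],[[392,-408,-8],[0,0,-31],100],[[392,-408,-8],[0,0,-31],100],[[392,-408,-8],[0,0,-31],100],[[392,-408,-8],[0,0,-31],100],[[392,-408,-8],[0,0,-31],100],[[392,-408,-8],[0,0,-31],100],[[392,-408,-8],[0,0,-31],100],[[392,-408,-8],[0,0,-31],100]]'; python3 -c "
from h import *
plan((.48,.28,.26,83))"
```

```text
clock: 2.0
ee_pos: [0.4518, -0.0942, 0.2513]
orientation: [179.9, -0.2, 50.6]
ft_force: [0.1, -0.2, -0.3]
gripper_width: 1.0
grip_force: 0.0
t 2.0 p [ 0.4518 -0.0942  0.2513] rpy [179.93  -0.18  50.6 ] f [ 0.09 -0.2  -0.31] w 1.0
  -> (0.48, 0.28, 0.26, 83) [307.1, -215.8, -8.0] [0.12, -0.16, -32.4]
```

```bash
python3 -m handwheel '[[[310,-220,-10],[0,0,-33],100],[[310,-220,-10],[0,0,-33],100],[[310,-220,-10],[0,0,-33],100],[[310,-220,-10],[0,0,-33],100],[[310,-220,-10],[0,0,-33],100],[[310,-220,-10],[0,0,-33],100],[[310,-220,-10],[0,0,-33],100],[[310,-220,-10],[0,0,-33],100],[[310,-220,-10],[0,0,-33],100],[[310,-220,-10],[0,0,-33],100],[[310,-220,-10],[0,0,-33],100]]'; python3 -c "
from h import *
plan((.48,.28,.26,83))
c=get_calibration('wrist');im=capture('wrist');cv2.imwrite('pics/w1.png',im[:,:,::-1])
import pickle;pickle.dump(c,open('w1.pkl','wb'))
for n in ['holder','rest']: print(spot_in('wrist',n))"
```

```text
clock: 3.1
ee_pos: [0.4803, 0.2763, 0.2599]
orientation: [180.0, 0.1, 82.9]
ft_force: [1.6, 0.3, -0.3]
gripper_width: 0.998
grip_force: 0.0
t 3.1 p [0.4803 0.2763 0.2599] rpy [1.800e+02 1.000e-01 8.293e+01] f [ 1.57  0.31 -0.31] w 0.998
  -> (0.48, 0.28, 0.26, 83) [3.6, -0.7, -0.1] [0.0, 0.1, -0.07]
[{'bbox': [217.7, 0.0, 295.0, 73.7], 'p': 0.69}, {'bbox': [266.6, 138.2, 304.2, 195.7], 'p': 0.6}]
[{'bbox': [67.9, 86.4, 153.5, 179.4], 'p': 0.9}, {'bbox': [243.3, 115.3, 312.1, 207.1], 'p': 0.84}]
```

View pics/w1.png

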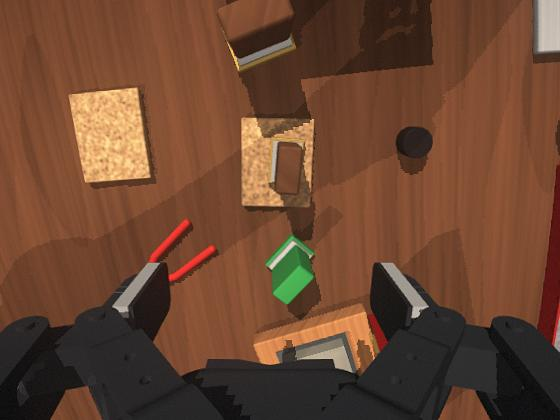

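```bash
python3 - <<'E'
from h import *
im=cv2.imread("pics/w1.png"); cv2.imwrite("pics/w1c.png",cv2.resize(im[108:214,232:322],None,fx=5.5,fy=5.5,interpolation=cv2.INTER_CUBIC))
E
```

```text
(no output)
```

View pics/w1c.png

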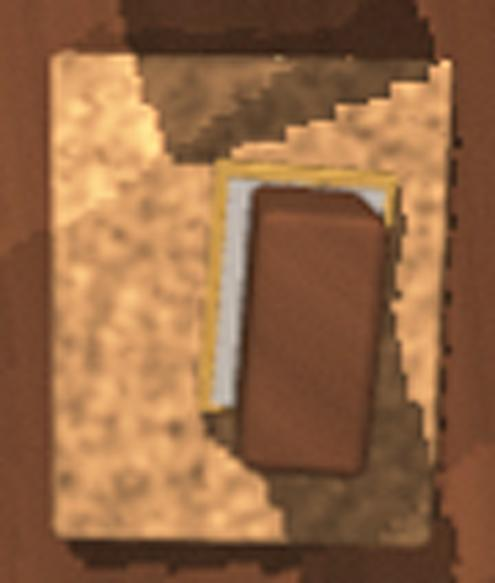

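```bash
python3 - <<'E'
from h import *
import pickle; c=pickle.load(open('w1.pkl','rb'))
f=lambda a:np.array(a)/5.5+[232-.4,108-.4]
for nm,a,z in [("top",[(255,205),(385,220),(365,472),(242,467)],.088),("brass",[(218,160),(398,178),(203,410)],.020),("cork",[(52,55),(450,62),(430,545),(55,540)],.01)]:
    w=onz(c,f(a),z); print(nm,w.round(4).tolist(),"mid",w.mean(0).round(4) if len(w)==4 else (w[1:].mean(0)).round(4))
    e=w[1]-w[0]; g=w[0]-w[-1]; print(" xlen",np.linalg.norm(e).round(4),"ang",np.degrees(np.arctan2(e[1],e[0])).round(1)," ylen",np.linalg.norm(g).round(4),"ang",np.degrees(np.arctan2(-g[0],g[1])).round(1))
E
```

```text
top [[0.4926, 0.3177, 0.088], [0.513, 0.3129, 0.088], [0.5056, 0.272, 0.088], [0.4854, 0.2753, 0.088]] mid [0.4991 0.2945 0.088 ]
 xlen 0.021 ang -13.5  ylen 0.043 ang -9.6
brass [[0.4873, 0.3215, 0.02], [0.5218, 0.3138, 0.02], [0.4783, 0.2727, 0.02]] mid [0.5    0.2932 0.02  ]
 xlen 0.0354 ang -12.6  ylen 0.0496 ang -10.5
cork [[0.4572, 0.3453, 0.01], [0.5352, 0.3344, 0.01], [0.522, 0.2362, 0.01], [0.4436, 0.247, 0.01]] mid [0.4895 0.2907 0.01  ]
 xlen 0.0788 ang -8.0  ylen 0.0993 ang -7.9
```

```bash
python3 -c "
from h import *
plan((.4995,.294,.15,79),(.4995,.294,.052,79))"
```

```text
t 3.25 p [0.4804 0.2762 0.2601] rpy [1.7998e+02 7.0000e-02 8.2880e+01] f [ 0.82 -0.46  0.18] w 1.001
  -> (0.4995, 0.294, 0.15, 79) [20.2, 16.7, 110.1] [0.02, 0.07, 3.88]
  -> (0.4995, 0.294, 0.052, 79) [20.3, 16.7, 208.1] [0.02, 0.07, 3.88]
```

```bash
python3 -m handwheel '[[[20,16.7,40],[0,0,3.9],100],[[20,16.7,80],[0,0,3.9],100],[[20,16.7,110],[0,0,3.9],100],[[20,16.7,140],[0,0,3.9],100],[[20,16.7,165],[0,0,3.9],100],[[20,16.7,185],[0,0,3.9],100],[[20,16.7,200],[0,0,3.9],100],[[20,16.7,208],[0,0,3.9],100],[[20,16.7,208],[0,0,3.9],100]]' && python3 -m handwheel '[[[0,0,0],[0,0,0],0],[[0,0,0],[0,0,0],0],[[0,0,0],[0,0,0],0],[[0,0,0],[0,0,0],0],[[0,0,0],[0,0,0],0],[[0,0,0],[0,0,0],0],[[0,0,0],[0,0,0],0]]'; python3 -c "
from h import *
plan((.523,-.039,.2,101.5))"
```

```text
clock: 4.15
ee_pos: [0.4985, 0.2952, 0.0515]
orientation: [-179.9, 0.1, 79.1]
ft_force: [-0.2, -0.4, 0.7]
gripper_width: 1.0
grip_force: 0.0
clock: 4.85
ee_pos: [0.4993, 0.2964, 0.053]
orientation: [179.9, -0.0, 79.2]
ft_force: [0.1, -0.8, 5.2]
gripper_width: 0.252
grip_force: 62.4
t 4.85 p [0.4993 0.2964 0.053 ] rpy [ 1.7995e+02 -2.0000e-02  7.9170e+01] f [ 0.13 -0.75  5.17] w 0.252
  -> (0.523, -0.039, 0.2, 101.5) [-324.9, 86.4, -147.1] [0.05, -0.01, -22.33]
```

```bash
python3 -m handwheel '[[[0,0,-20],[0,0,0],0],[[0,0,-60],[0,0,0],0],[[0,0,-110],[0,0,0],0],[[0,0,-160],[0,0,0],0],[[0,0,-200],[0,0,0],0],[[-50,10,-200],[0,0,-6],0],[[-100,20,-200],[0,0,-12],0],[[-150,30,-200],[0,0,-18],0],[[-200,40,-200],[0,0,-22],0],[[-250,60,-200],[0,0,-22],0],[[-300,80,-200],[0,0,-22],0]]'; python3 -c "
from h import *
plan((.545,-.15,.25,101.5))
c=get_calibration('top')
a=onz(c,[(254,231.4),(363.2,207.3)],.025);print(a,np.linalg.norm(a[1]-a[0]));m=a.mean(0);d=(a[0]-a[1])/np.linalg.norm(a[0]-a[1]);print('centre',m+.075*np.array([d[1],-d[0],0]),np.degrees(np.arctan2(-d[0],d[1])))"
```

```text
clock: 5.95
ee_pos: [0.5173, -0.0043, 0.251]
orientation: [-179.9, 0.0, 101.2]
ft_force: [1.9, 0.5, -2.7]
gripper_width: 0.252
grip_force: 61.5
t 5.95 p [ 0.5173 -0.0043  0.251 ] rpy [-1.7987e+02  1.0000e-02  1.0118e+02] f [ 1.89  0.54 -2.75] w 0.252
  -> (0.545, -0.15, 0.25, 101.5) [-148.3, -1.0, 1.0] [-0.13, 0.01, -0.32]
[[ 0.434691    0.0635556   0.025     ]
 [ 0.48274782 -0.1751691   0.025     ]] 0.24351373940670853
centre [ 0.53224443 -0.04100569  0.025     ] 11.381889177170589
```

```bash
python3 -m handwheel '[[[-50,0,0],[0,0,0],0],[[-100,0,0],[0,0,0],0],[[-140,0,0],[0,0,0],0],[[-140,0,0],[0,0,0],0],[[-140,0,0],[0,0,0],0]]'; python3 -c "
from h import *
plan((.545,-.15,.25,101.5))
c=get_calibration('wrist');im=capture('wrist');cv2.imwrite('pics/w2.png',im[:,:,::-1])
import pickle;pickle.dump(c,open('w2.pkl','wb'))"
```

```text
clock: 6.45
ee_pos: [0.5446, -0.1411, 0.2504]
orientation: [-179.8, -0.1, 100.9]
ft_force: [-0.3, 1.6, -2.0]
gripper_width: 0.246
grip_force: 61.7
t 6.45 p [ 0.5446 -0.1411  0.2504] rpy [-1.7984e+02 -1.3000e-01  1.0094e+02] f [-0.29  1.63 -1.98] w 0.246
  -> (0.545, -0.15, 0.25, 101.5) [-8.8, -1.3, 0.4] [-0.16, -0.13, -0.56]
```

View pics/w2.png

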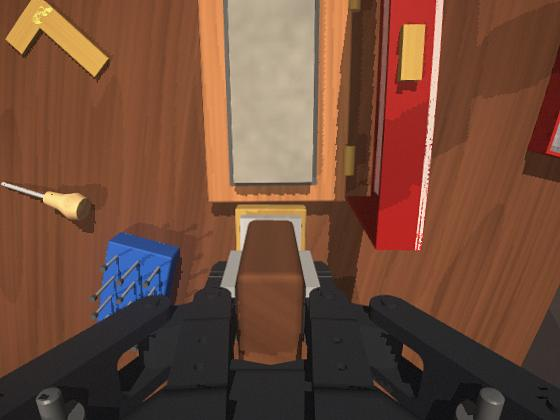

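The stone's right-end corners are at (231,184) and (314,185), and its sides run up to (225,0) and (319,0). The brass front edge of the held holder runs from (236,207) to (306,207).

```bash
python3 - <<'E'
from h import *
import pickle; c=pickle.load(open('w2.pkl','rb'))
w=onz(c,[(231,184),(314,185),(225,0),(319,0)],.043);print(w.round(4).tolist())
d1=w[2]-w[0];d2=w[3]-w[1]
for d in (d1,d2):print(np.degrees(np.arctan2(-d[0],d[1])).round(2))
e=w[1]-w[0];print("width",np.linalg.norm(e),np.degrees(np.arctan2(e[1],e[0])))
th=np.radians(11.5);print("mid",(w[0]+w[1])/2+.1*np.array([-np.sin(th),np.cos(th),0]))
b=onz(c,[(236,207),(306,207)],.2175);print("brass front edge",b.round(4).tolist(),np.linalg.norm(b[1]-b[0]))
E
```

```text
[[0.505, -0.1474, 0.043], [0.5878, -0.1323, 0.043], [0.4711, 0.0199, 0.043], [0.555, 0.0361, 0.043]]
11.44
11.01
width 0.0841652928261958 10.312582394871834
mid [ 0.52644536 -0.04183231  0.043     ]
brass front edge [[0.5234, -0.1213, 0.2175], [0.5578, -0.1146, 0.2175]] 0.03509335230828823
```

```bash
python3 -c "
from h import *
plan((.5104,.034,.25,101.2),(.5104,.034,.12,101.2))"
```

```text
t 6.5 p [ 0.5449 -0.1388  0.2508] rpy [-1.7987e+02 -1.5000e-01  1.0115e+02] f [ 0.24  1.94 -2.34] w 0.247
  -> (0.5104, 0.034, 0.25, 101.2) [176.2, -0.4, 1.2] [-0.13, -0.15, -0.04]
  -> (0.5104, 0.034, 0.12, 101.2) [175.8, -0.1, 131.2] [-0.13, -0.15, -0.04]
```

```bash
python3 -m handwheel '[[[45,0,0],[0,0,0],0],[[90,0,0],[0,0,0],0],[[135,0,0],[0,0,0],0],[[165,0,30],[0,0,0],0],[[176,0,70],[0,0,0],0],[[176,0,105],[0,0,0],0],[[176,0,125],[0,0,0],0],[[176,0,131],[0,0,0],0],[[176,0,131],[0,0,0],0],[[176,0,131],[0,0,0],0]]'; python3 -c "
from h import *
plan((.5104,.0335,.088,101.2),(.5104,.0335,.079,101.2))"
```

```text
clock: 7.5
ee_pos: [0.5128, 0.0341, 0.1226]
orientation: [179.9, 0.0, 101.2]
ft_force: [-0.5, -0.4, -2.1]
gripper_width: 0.253
grip_force: 61.5
t 7.5 p [0.5128 0.0341 0.1226] rpy [179.86   0.   101.24] f [-0.5  -0.36 -2.07] w 0.253
  -> (0.5104, 0.0335, 0.088, 101.2) [-0.2, -2.6, 34.6] [0.14, 0.0, 0.04]
  -> (0.5104, 0.0335, 0.079, 101.2) [-0.2, -2.6, 43.6] [0.14, 0.0, 0.04]
```

```bash
python3 -m handwheel '[[[0,-2,10],[0,0,0],0],[[0,-2,20],[0,0,0],0],[[0,-2,28],[0,0,0],0],[[0,-2,30],[0,0,0],0],[[0,-2,30],[0,0,0],0],[[0,-2,30],[0,0,0],0]]'; python3 -c "
from h import *
plan((.5104,.0335,.088,101.2),(.5104,.0335,.079,101.2))
im=capture('scene');im2=capture('wrist')
plan()
cv2.imwrite('pics/s3.png',np.vstack([cv2.resize(im[140:300,130:330],(500,400)),]) [:,:,::-1])"
```

```text
clock: 8.1
ee_pos: [0.5101, 0.0328, 0.0913]
orientation: [180.0, -0.0, 101.2]
ft_force: [-0.3, 0.4, -3.0]
gripper_width: 0.247
grip_force: 61.6
t 8.1 p [0.5101 0.0328 0.0913] rpy [ 1.7999e+02 -1.0000e-02  1.0117e+02] f [-0.26  0.43 -3.02] w 0.247
  -> (0.5104, 0.0335, 0.088, 101.2) [0.6, 0.4, 3.3] [0.01, -0.01, -0.03]
  -> (0.5104, 0.0335, 0.079, 101.2) [0.6, 0.4, 12.3] [0.01, -0.01, -0.03]
t 8.2 p [0.5103 0.0329 0.0916] rpy [179.95   0.   101.17] f [-1.77  0.49 -2.84] w 0.251
```

View pics/s3.png

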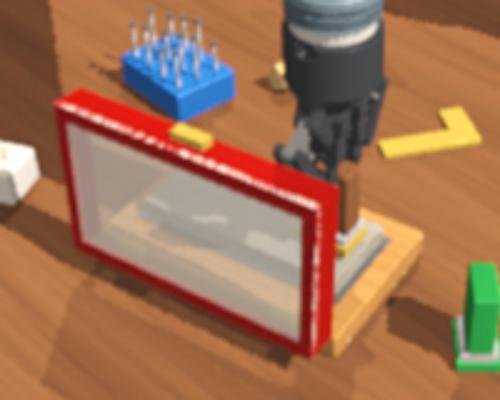

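The holder hangs just above the stone's left end, clear of the cover. I'll press down in small steps.

```bash
python3 -m handwheel '[[[0.5,0,3],[0,0,0],0],[[0.5,0,5],[0,0,0],0],[[0.5,0,7],[0,0,0],0],[[0.5,0,7],[0,0,0],0]]'; python3 -m handwheel '[[[0,0,2],[0,0,0],0],[[0,0,4],[0,0,0],0],[[0,0,4],[0,0,0],0],[[0,0,4],[0,0,0],0]]'
```

```text
clock: 8.6
ee_pos: [0.5099, 0.0333, 0.0843]
orientation: [180.0, -0.0, 101.2]
ft_force: [-0.5, -0.3, -0.7]
gripper_width: 0.251
grip_force: 61.9
clock: 9.0
ee_pos: [0.51, 0.0333, 0.0805]
orientation: [180.0, 0.0, 101.2]
ft_force: [-1.7, -0.1, 2.0]
gripper_width: 0.25
grip_force: 62.3
```

```bash
python3 -m handwheel '[[[0,0,1],[0,0,0],0],[[0,0,1],[0,0,0],0],[[-4,0,1],[0,0,0],0],[[-10,0,1],[0,0,0],0],[[-16,0,1],[0,0,0],0],[[-22,0,1],[0,0,0],0],[[-28,0,1],[0,0,0],0],[[-34,0,1],[0,0,0],0],[[-40,0,1],[0,0,0],0]]'; python3 -c "
from h import *
plan((.5396,-.116,.0795,101.2))"
```

```text
clock: 9.9
ee_pos: [0.5176, -0.0066, 0.0793]
orientation: [-180.0, -0.0, 101.2]
ft_force: [-1.6, 2.8, 2.3]
gripper_width: 0.246
grip_force: 62.3
t 9.9 p [ 0.5176 -0.0066  0.0793] rpy [-1.8000e+02 -1.0000e-02  1.0115e+02] f [-1.56  2.81  2.31] w 0.246
  -> (0.5396, -0.116, 0.0795, 101.2) [-111.6, 0.4, -0.2] [-0.0, -0.01, -0.05]
```

```bash
python3 -m handwheel '[[[-6,0,0],[0,0,0],0],[[-12,0,0],[0,0,0],0],[[-18,0,0],[0,0,0],0],[[-24,0,0],[0,0,0],0],[[-30,0,0],[0,0,0],0],[[-36,0,0],[0,0,0],0],[[-42,0,0],[0,0,0],0],[[-48,0,0],[0,0,0],0],[[-54,0,0],[0,0,0],0],[[-60,0,0],[0,0,0],0],[[-66,0,0],[0,0,0],0]]'; python3 -c "
from h import *
plan((.5396,-.116,.0795,101.2))"
```

```text
clock: 11.0
ee_pos: [0.5303, -0.0712, 0.0792]
orientation: [-180.0, -0.0, 101.2]
ft_force: [-1.3, 2.9, 2.4]
gripper_width: 0.25
grip_force: 62.3
t 11.0 p [ 0.5303 -0.0712  0.0792] rpy [-179.99   -0.    101.17] f [-1.28  2.89  2.42] w 0.25
  -> (0.5396, -0.116, 0.0795, 101.2) [-45.7, 0.4, -0.3] [-0.01, -0.0, -0.03]
```

```bash
python3 -m handwheel '[[[-6,0,0],[0,0,0],0],[[-12,0,0],[0,0,0],0],[[-18,0,0],[0,0,0],0],[[-24,0,0],[0,0,0],0],[[-30,0,0],[0,0,0],0],[[-36,0,0],[0,0,0],0],[[-41,0,0],[0,0,0],0],[[-45,0,0],[0,0,0],0],[[-45,0,0],[0,0,0],0],[[-45,0,0],[0,0,0],0]]'; python3 -c "
from h import *
plan((.5396,-.116,.0795,101.2),(.5396,-.116,.25,101.2))
im=capture('scene')
cv2.imwrite('pics/s4.png',cv2.resize(im[140:300,130:330],(500,400))[:,:,::-1])"
```

```text
clock: 12.0
ee_pos: [0.5392, -0.1162, 0.0794]
orientation: [180.0, 0.1, 101.1]
ft_force: [-0.5, -0.1, 2.2]
gripper_width: 0.254
grip_force: 62.3
t 12.0 p [ 0.5392 -0.1162  0.0794] rpy [1.8000e+02 1.0000e-01 1.0114e+02] f [-0.49 -0.13  2.15] w 0.254
  -> (0.5396, -0.116, 0.0795, 101.2) [0.2, 0.4, -0.1] [0.0, 0.1, -0.06]
  -> (0.5396, -0.116, 0.25, 101.2) [-0.1, 0.4, -170.6] [0.0, 0.1, -0.06]
```

```bash
python3 -m handwheel '[[[0,0,-15],[0,0,0],0],[[0,0,-50],[0,0,0],0],[[0,0,-95],[0,0,0],0],[[0,0,-140],[0,0,0],0],[[0,0,-170],[0,0,0],0],[[30,0,-170],[0,0,0],0],[[75,0,-170],[0,0,0],0],[[120,0,-170],[0,0,0],0],[[165,0,-170],[0,0,0],0],[[200,0,-170],[0,0,0],0],[[210,0,-170],[0,0,0],0]]'; python3 -c "
from h import *
plan((.489,.293,.20,82),(.489,.293,.06,82))"
```

```text
clock: 13.15
ee_pos: [0.4958, 0.0969, 0.2496]
orientation: [-180.0, -0.1, 101.7]
ft_force: [-0.2, -0.1, -2.2]
gripper_width: 0.253
grip_force: 61.7
t 13.15 p [0.4958 0.0969 0.2496] rpy [-1.7997e+02 -7.0000e-02  1.0169e+02] f [-0.22 -0.12 -2.25] w 0.253
  -> (0.489, 0.293, 0.2, 82) [193.4, 33.2, 49.8] [-0.05, -0.07, 19.69]
  -> (0.489, 0.293, 0.06, 82) [193.2, 33.2, 189.8] [-0.05, -0.07, 19.69]
```

```bash
python3 -m handwheel '[[[45,7,0],[0,0,5],0],[[90,15,0],[0,0,10],0],[[135,23,0],[0,0,15],0],[[175,30,20],[0,0,19.6],0],[[193,33,60],[0,0,19.6],0],[[193,33,100],[0,0,19.6],0],[[193,33,135],[0,0,19.6],0],[[193,33,160],[0,0,19.6],0],[[193,33,175],[0,0,19.6],0],[[193,33,180],[0,0,19.6],0],[[193,33,180],[0,0,19.6],0],[[193,33,180],[0,0,19.6],0]]'; python3 -c "
from h import *
plan((.489,.293,.055,82),(.489,.293,.0525,82))"
```

```text
clock: 14.35
ee_pos: [0.4946, 0.2875, 0.0708]
orientation: [179.9, -0.1, 81.5]
ft_force: [0.3, 0.7, -2.5]
gripper_width: 0.257
grip_force: 61.4
t 14.35 p [0.4946 0.2875 0.0708] rpy [ 1.7986e+02 -1.0000e-01  8.1550e+01] f [ 0.32  0.67 -2.54] w 0.257
  -> (0.489, 0.293, 0.055, 82) [4.6, -6.4, 15.8] [0.14, -0.1, -0.45]
  -> (0.489, 0.293, 0.0525, 82) [4.6, -6.4, 18.3] [0.14, -0.1, -0.45]
```

```bash
python3 -m handwheel '[[[4.6,-6.4,5],[0,0,-0.4],0],[[4.6,-6.4,10],[0,0,-0.4],0],[[4.6,-6.4,14],[0,0,-0.4],0],[[4.6,-6.4,16],[0,0,-0.4],0],[[4.6,-6.4,16],[0,0,-0.4],0],[[4.6,-6.4,16],[0,0,-0.4],0]]'; python3 -c "
from h import *
plan((.489,.293,.055,82),(.489,.293,.0525,82))"
```

```text
clock: 14.95
ee_pos: [0.4879, 0.2923, 0.0532]
orientation: [180.0, -0.0, 82.0]
ft_force: [-0.3, -0.7, -4.7]
gripper_width: 0.25
grip_force: 61.6
t 14.95 p [0.4879 0.2923 0.0532] rpy [179.99  -0.    81.96] f [-0.31 -0.68 -4.66] w 0.25
  -> (0.489, 0.293, 0.055, 82) [0.9, 1.0, -1.8] [0.01, -0.0, -0.04]
  -> (0.489, 0.293, 0.0525, 82) [0.9, 1.0, 0.7] [0.01, -0.0, -0.04]
```

```bash
python3 -m handwheel '[[[0,0,0],[0,0,0],0],[[0,0,0.5],[0,0,0],0],[[0,0,0.5],[0,0,0],0]]'
```

```text
clock: 15.25
ee_pos: [0.4879, 0.2923, 0.053]
orientation: [180.0, 0.0, 82.0]
ft_force: [-0.9, -1.6, -1.6]
gripper_width: 0.253
grip_force: 61.7
```

```bash
python3 -m handwheel '[[[0,0,0.5],[0,0,0],0],[[0,0,0.5],[0,0,0],0]]' && python3 -m handwheel '[[[0,0,0],[0,0,0],35],[[0,0,0],[0,0,0],50],[[0,0,0],[0,0,0],70],[[0,0,0],[0,0,0],70],[[0,0,0],[0,0,0],70],[[0,0,-15],[0,0,0],70],[[0,0,-40],[0,0,0],70],[[0,0,-80],[0,0,0],70],[[0,0,-125],[0,0,0],70],[[0,0,-175],[0,0,0],70],[[0,0,-205],[0,0,0],70],[[0,0,-205],[0,0,0],70]]'; python3 -c "
from h import *
plan()
im=capture('scene');im2=capture('wrist');c=get_calibration('wrist')
print(proj(c,[[.489,.291,.01],[.489,.291,.088]]))
a=np.zeros((520,800,3),np.uint8);a[:520,:420]=cv2.resize(im[130:390,130:340],(420,520));b=cv2.resize(im2[108:238,232:327],(380,520));a[:,420:]=b
cv2.imwrite('pics/p5.png',a[:,:,::-1]);import pickle;pickle.dump(c,open('w5.pkl','wb'));cv2.imwrite('pics/w5.png',im2[:,:,::-1])"
```

```text
clock: 15.45
ee_pos: [0.4879, 0.2923, 0.0529]
orientation: [180.0, 0.0, 82.0]
ft_force: [-1.8, -1.9, 3.4]
gripper_width: 0.249
grip_force: 62.5
clock: 16.65
ee_pos: [0.4903, 0.2955, 0.2646]
orientation: [179.4, -0.4, 82.0]
ft_force: [0.7, 0.5, -0.0]
gripper_width: 0.701
grip_force: 0.0
t 16.65 p [0.4903 0.2955 0.2646] rpy [179.41  -0.41  82.01] f [ 0.72  0.49 -0.03] w 0.701
[[270.48630051 179.21801306]
 [270.8261475  194.5203639 ]]
```

View pics/p5.png

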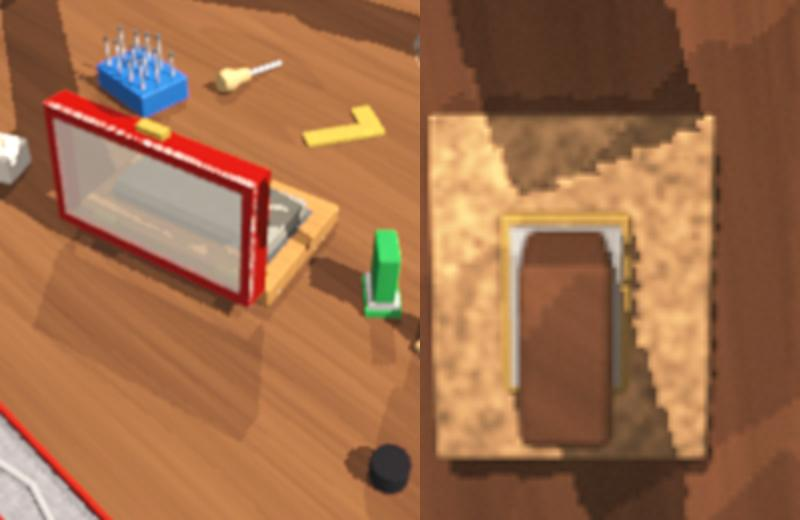

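Picture: the holder stands upright near the middle of the cork, about 4 mm off centre. The cover is still open. Next I'll locate the cover's free edge and hinge.

```bash
python3 - <<'E'
from h import *
import pickle
c=get_calibration('top'); t=cv2.imread('pics/top0.png'); c2=pickle.load(open('w2.pkl','rb'))
th=np.radians(11.3); ex=np.array([np.cos(th),np.sin(th),0]); ey=np.array([-np.sin(th),np.cos(th),0]); C=np.array([.525,-.0405,0])
def loc(w): d=w-C; return np.c_[d@ex,d@ey,w[:,2]].round(4).tolist()
print("top outer edge",loc(onz(c,[(232.7,141.3),(357.7,113.8)],.172)),"rim edge",loc(onz(c,[(240.5,155),(360,130)],.170)))
print("w2 outer top edge (447,0),(420,248) and inner (376,247)",loc(onz(c2,[(447,0),(420,248),(376,247)],.171)))
print("w2 hinges",loc(onz(c2,[(350,160),(355,0)],.025)))
print("ring",loc(onz(c,[(410,139)],.02)))
plan(tuple(C+.15*ex+[0,0,.30])+(101.3,),tuple(C+.15*ex+[0,0,.16])+(101.3,))
E
```

```text
top outer edge [[0.0942, 0.1212, 0.172], [0.0964, -0.1214, 0.172]] rim edge [[0.0659, 0.1124, 0.17], [0.0652, -0.1186, 0.17]]
w2 outer top edge (447,0),(420,248) and inner (376,247) [[0.1023, 0.0319, 0.171], [0.1004, -0.1203, 0.171], [0.0701, -0.1193, 0.171]]
w2 hinges [[0.0831, -0.0792, 0.025], [0.0815, 0.0752, 0.025]]
ring [[0.0598, -0.2648, 0.02]]
t 16.75 p [0.4879 0.2927 0.2589] rpy [ 1.7985e+02 -5.0000e-02  8.1990e+01] f [ 0.21 -0.36 -0.3 ] w 0.705
  -> (np.float64(0.672092198781992), np.float64(-0.011108078363622344), np.float64(0.3), 101.3) [-275.1, 224.8, -40.8] [0.16, -0.03, -19.31]
  -> (np.float64(0.672092198781992), np.float64(-0.011108078363622344), np.float64(0.16), 101.3) [-275.3, 224.5, 99.2] [0.16, -0.03, -19.31]
```

```bash
python3 -m handwheel '[[[-20,16,-41],[0,0,-2],0],[[-55,45,-41],[0,0,-5],0],[[-90,74,-41],[0,0,-8],0],[[-125,102,-41],[0,0,-11],0],[[-160,130,-41],[0,0,-14],0],[[-195,160,-41],[0,0,-17],0],[[-230,190,-41],[0,0,-19],0],[[-260,213,-41],[0,0,-19.3],0],[[-275,225,-41],[0,0,-19.3],0],[[-275,225,-41],[0,0,-19.3],0],[[-275,225,-41],[0,0,-19.3],0]]'; python3 -c "
from h import *
plan((.672,-.011,.161,101.3))"
```

```text
clock: 17.85
ee_pos: [0.6708, -0.0089, 0.2973]
orientation: [-179.9, -0.2, 101.4]
ft_force: [-0.1, 0.6, -0.2]
gripper_width: -0.001
grip_force: 0.0
t 17.85 p [ 0.6708 -0.0089  0.2973] rpy [-1.7987e+02 -1.6000e-01  1.0140e+02] f [-0.08  0.57 -0.16] w -0.001
  -> (0.672, -0.011, 0.161, 101.3) [-2.7, 1.0, 136.3] [-0.13, -0.16, 0.1]
```

```bash
python3 -m handwheel '[[[-2,1,40],[0,0,0],0],[[-2,1,80],[0,0,0],0],[[-2,1,110],[0,0,0],0],[[-2,1,130],[0,0,0],0],[[-2,1,136],[0,0,0],0],[[-2,1,136],[0,0,0],0]]'; python3 -m handwheel '[[[0,-6,0],[0,0,0],0],[[0,-12,0],[0,0,0],0],[[0,-18,0],[0,0,0],0],[[0,-24,0],[0,0,0],0],[[0,-30,0],[0,0,0],0],[[0,-35,0],[0,0,0],0],[[0,-40,0],[0,0,0],0],[[0,-45,0],[0,0,0],0],[[0,-45,0],[0,0,0],0]]'
```

```text
clock: 18.45
ee_pos: [0.672, -0.0099, 0.1619]
orientation: [-179.9, -0.1, 101.5]
ft_force: [0.8, -1.0, -0.0]
gripper_width: -0.003
grip_force: 0.0
clock: 19.35
ee_pos: [0.6298, -0.0221, 0.1631]
orientation: [179.9, 0.0, 101.3]
ft_force: [1.5, -0.1, 0.8]
gripper_width: 0.001
grip_force: 0.9
```

```bash
python3 -m handwheel '[[[0,-8,4],[0,0,0],0],[[0,-16,6],[0,0,0],0],[[0,-24,6],[0,0,0],0],[[0,-32,6],[0,0,0],0],[[0,-40,7.5],[0,0,0],0],[[0,-48,10],[0,0,0],0],[[0,-56,12],[0,0,0],0],[[0,-62,14],[0,0,0],0],[[0,-68,16.5],[0,0,0],0],[[0,-75,20.5],[0,0,0],0],[[0,-82,24.5],[0,0,0],0],[[0,-89,28],[0,0,0],0]]'; python3 -c "
from h import *
plan()
im=capture('scene')
cv2.imwrite('pics/s6.png',cv2.resize(im[100:320,100:360],(650,550))[:,:,::-1])"
```

```text
clock: 20.55
ee_pos: [0.5414, -0.0396, 0.1339]
orientation: [-180.0, 0.0, 101.3]
ft_force: [2.3, 1.2, -0.1]
gripper_width: -0.003
grip_force: 0.8
t 20.55 p [ 0.5414 -0.0396  0.1339] rpy [-1.8000e+02  1.0000e-02  1.0127e+02] f [ 2.26  1.18 -0.11] w -0.003
```

View pics/s6.png

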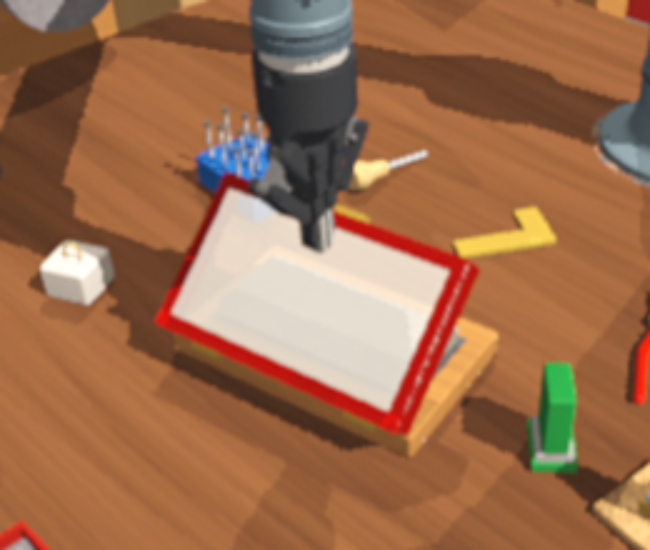

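The cover follows the fingertips and is about 40° open. I'll finish the arc slowly.

```bash
python3 -m handwheel '[[[0,-8,6],[0,0,0],0],[[0,-15,13],[0,0,0],0],[[0,-20,19],[0,0,0],0],[[0,-25,25],[0,0,0],0],[[0,-28.5,30],[0,0,0],0],[[0,-32,36],[0,0,0],0],[[0,-36,42],[0,0,0],0],[[0,-39,48],[0,0,0],0],[[0,-41.5,53],[0,0,0],0],[[0,-43.5,58],[0,0,0],0],[[0,-45,62],[0,0,0],0],[[0,-46,65],[0,0,0],0]]'; python3 -m handwheel '[[[0,0,2],[0,0,0],0],[[0,0,3],[0,0,0],0],[[0,0,4],[0,0,0],0],[[0,0,4],[0,0,0],0]]'
```

```text
clock: 21.8
ee_pos: [0.4967, -0.0482, 0.0689]
orientation: [-180.0, -0.0, 101.3]
ft_force: [0.4, 0.2, 0.8]
gripper_width: 0.001
grip_force: 0.3
clock: 22.2
ee_pos: [0.4962, -0.0483, 0.0661]
orientation: [-179.8, 0.0, 101.3]
ft_force: [-3.8, -0.1, 9.2]
gripper_width: 0.001
grip_force: 4.5
```

```bash
python3 -m handwheel '[[[0,0,1],[0,0,0],0],[[0,0,1],[0,0,0],0],[[0,0,1],[0,0,0],0]]'; python3 -m handwheel '[[[0,0,-5],[0,0,0],0],[[0,0,-20],[0,0,0],0],[[0,0,-50],[0,0,0],0],[[0,0,-100],[0,0,0],0],[[0,0,-150],[0,0,0],0],[[-20,-20,-180],[0,0,0],0],[[-60,-40,-180],[0,0,0],0],[[-100,-60,-180],[0,0,0],0],[[-140,-60,-180],[0,0,0],0],[[-180,-60,-180],[0,0,0],0],[[-200,-60,-180],[0,0,0],0],[[-200,-60,-180],[0,0,0],0]]'; python3 -c "
from h import *
plan()
im=capture('scene')
cv2.imwrite('pics/s7.png',cv2.resize(im[120:400,90:480],(780,560))[:,:,::-1])"
```

```text
clock: 22.5
ee_pos: [0.4963, -0.0483, 0.066]
orientation: [-179.8, 0.1, 101.3]
ft_force: [-5.4, -0.3, 16.3]
gripper_width: 0.002
grip_force: 8.0
clock: 23.7
ee_pos: [0.4769, -0.2595, 0.2444]
orientation: [180.0, -0.0, 100.9]
ft_force: [0.1, 0.6, 0.3]
gripper_width: -0.001
grip_force: 0.0
t 23.7 p [ 0.4769 -0.2595  0.2444] rpy [ 1.7996e+02 -1.0000e-02  1.0095e+02] f [0.05 0.61 0.3 ] w -0.001
```

View pics/s7.png

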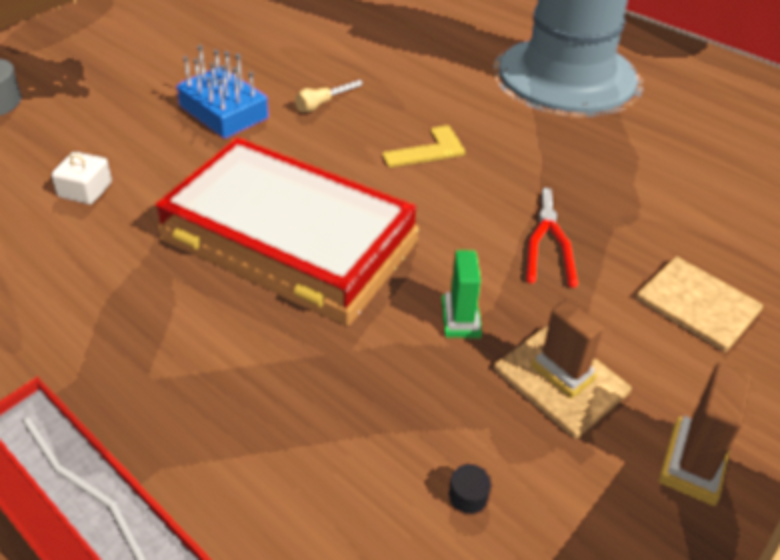

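The cover is shut, centred at about (285,215), and stopped hard at 16 N. The holder stands upright on the far cork at about (570,350). The ring box and loupe are where they stood, and the arm is clear of everything.

```bash
python3 -m handwheel '[[[0,0,0],[0,0,0],0],[[0,0,0],[0,0,0],0],[[0,0,0],[0,0,0],0]]'; python3 -c "
from workcell import *
print(sign_off())"
```

```text
clock: 24.05
ee_pos: [0.4774, -0.2541, 0.2444]
orientation: [-180.0, -0.0, 101.5]
ft_force: [0.4, 0.1, 0.1]
gripper_width: -0.0
grip_force: 0.0
the job is handed in; nothing more can be done
None
```

I finished the job and handed it in at about 24 s (the sign-off returned no verdict): the stroke was made in one pass at about half travel, the holder is back upright on its cork rest, the cover is shut, and the ring box and loupe were left where they stood.

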